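# Lock a chocolate mould into its holder

## Task

Push the loose chocolate mould along the bed of the steel holder until it sits fully home against the two end stops, without lifting it off the bed. Then push the clamp's black lever over, away from the mould, past its dead point until it snaps into lock and the clamp's rubber foot holds the mould down. Leave the bowl, jar and palette knife where they are.

Things in the scene. Friction and masses are not known exactly. Their poses are not given: they have to be found in the camera images.
- holder: Low steel mould holder, fixed: dark base 170 (x) x 360 (y) mm, flat bed 50 mm above the work surface. Origin: centre of its underside, on the work surface; z up; +y is the way the mould is pushed home. Side rails 14 mm high, inner faces at x = -63 and +63, y -180 to 80, open at the -y end. Two end stops 22 mm high, faces at y = 80. The clamp stands beyond them.
- mould: Loose pale rigid chocolate mould, block 120 (x) x 160 (y) x 24 (z) mm, 0.3 to 0.6 kg, 9 dark round fillings on top. Origin: centre of its underside; axes as the holder's. Lies on the bed, 3 mm play to each rail, 30 to 70 mm short of the stops; slides with a few newtons when its -y end is pushed. Home: origin at x = 0, y = 0 of the holder, 50 mm above the work surface.
- clamp_foot: Rubber foot, 20 mm wide, sprung, on the end of the clamp's steel jaw. Origin: root of its spindle, 27 mm from its sole. Driven by the lever: with the lever open the jaw stands raised over holder y = 40 to 115, from about 112 to 155 mm above the work surface; locked, the foot presses the mould's top at holder x = 0, y = 50 with about 8 N.
- clamp_lever (a joint): Lever angle (rad) about a level axis along holder x. 0 = open: points up, leaning 0.18 rad towards the mould (-y). Grows as it swings to +y and down; elevation above holder +y = 1.75 minus the value. Starts at 0 to 0.2. A spring resists, up to about 5 to 9 N at lever_grip (most near 0.6), until the dead point at 1.2, then snaps it to 1.7 = locked. Let go earlier it springs back to about 0.2.
- lever_grip (a point): Point on the lever's centre line, 105 mm from its pivot, inside the black grip. The grip is 22 mm wide (along holder x), 18 mm thick, from 42 to 130 mm from the pivot; below it is a 12 mm steel rod.
- lever_pivot (a point): Axis of the lever, fixed on the holder at its x = 0, y = 125 mm, 105 mm above the work surface, between the cheeks of the aluminium clamp tower (48 mm wide in x, y 100 to 150, up to 116 mm above the work surface).
- bowl: Steel bowl, 130 mm across the rim, 55 mm high, loose, on the far side of the holder. Origin: centre of its underside. Bystander.
- jar: Small closed glass jar, 56 mm across, 75 mm high, loose, on the far side of the holder. Origin: centre of its underside. Bystander.
- palette_knife: Palette knife (flat spatula with handle), loose, lying flat along the near side of the holder, roughly parallel to it. Origin: underside, near the middle. Bystander.
Things that resemble listed ones, but are neither listed nor needed, are in the scene too. What is shaped like the mould but orange or yellow is not meant.

How it is judged:
By the outcome, as a careful person would: the job done as asked, in the order asked, and still so for the second after the job is handed in, with the robot touching nothing.
It also fails if it takes over 51 s, if anything falls off the work surface, if the arm or the gripper's body presses on something with over 40 N, if the wrist force passes 120 N, or if a joint passes its speed limit or range.

## Robot

A 6-joint arm with a two-finger parallel gripper is mounted at the origin on the work surface. World frame = base frame: x ahead of the robot, y to its left, z up, the work surface at z = 0. Lengths are in m, angles in rad, forces in N, time in s.
With the tool pointing down it reaches from about 0.275 to 0.85 m from the base axis. Payload 5.2 kg.
Tool frame: the origin (TCP) lies between the finger pads; the fingertips stand 8 mm ahead of it and the grasp point (between the pads) lies 11 mm behind it (ctrl.finger_overhang is the distance from the TCP to the fingertips, in m); z points along the fingers, y is the direction in which the jaws open and shut (so a half turn about z gives the same grasp; the last joint's range is limited). The gripper opens to 85 mm and grips with 20 to 120 N. Pads are 22 mm wide; open, the fingers measure 114 mm over their backs; the gripper's body (76 mm by 85 mm) begins 54 mm behind the grasp point. The pads swing forward as they close: fully open they stand 13 mm farther back than shut.
Start: joints at [-1.396, 0.259, 1.535, -0, 1.348, -0.203], TCP at [0.203, -0.511, 0.239] pointing down, gripper open.
Joint ranges: [-3.14, 3.14], [-0.91, 2.08], [0.19, 2.58], [-1.22, 4.36], [0.22, 2.71], [-3.12, 3.12]. Speed limits (rad/s): [2.57, 2.57, 3.14, 3.14, 3.14, 3.14].

## Interface

Orientations are given as a 3x3 rotation matrix whose columns are the frame's x, y, z axes.
In Python, from station import readout, viewer, ctrl gives the robot as it stands.
- The arm moves only by the shell command python3 -m handwheel 'ROWS' [FORCE]. ROWS is JSON, a list of rows, each a list of 3 entries, a list of its own where there are three numbers: the opening, from 0 (shut) to 1 (fully open), then the shift along the tool's x, y, z in mm, then the turn, a rotation vector about the tool's x, y, z in degrees. A call has 1 to 10 rows; each row shifts and turns the commanded pose from where the row before left it, along the tool's axes as they then stand; what a row does not reach is not made up. A row lasts 1/12 s, in which the tool goes at most 41.7 mm and 7.16 degrees, less where a joint would pass 70% of its speed; a pose out of reach is approached as far as the arm can. A call with a gripper value outside its range is refused whole. The fingers move at their own pace and stop on an object; FORCE is the grip in N (left out, the last holds). Time passes only in rows, so rows that do not move let the fingers close. It gives the time, the measured TCP pose, the force and the opening at its end, in the units of the state.
- readout.read_state(): the state, without advancing time (a new reading comes with each control period).
- viewer.get_image(name): name is "scene" or "top" or "wrist"; returns a dict with "image" (384x512x3 uint8, red, green, blue), "range_z" (384x512 float32, m along the optical axis (not along the pixel's ray), 0 where there is no reading), "mtx" (3x3 intrinsics, pixels), "k1" (the pictures are not rectified: a ray, as slopes to the right and down, at radius r is drawn at 1 + k1 r^2 times it, then the intrinsics apply), "rvec" (rotation vector, rad) and "tvec" (3), from world to camera coordinates, as OpenCV has them. Camera axes: x right, y down, z forward; pixel columns grow to the right and rows downward; lengths in m; the calibration is good to about 2 mm. A picture is of the moment at which its call begins.
- ctrl.sign_off(): hands the job in, once; it reports no verdict.
The state is a dict: "clock": time; "q": joint angles; "joint_vel": joint speeds; "joint_torque": joint torques, N m; "eef_pos": TCP position; "tcp_rot": TCP orientation; "contact_force": force on the tool from outside, world axes, zero at the start; "wrist_torque": the same for the moment, N m; "gripper_width": opening from 0.0 (shut) to 1.0 (fully open).
Only numpy, scipy, OpenCV 4.12 (cv2) and the standard library are available. Lean on these libraries where they do the work, as an engineer would, in place of code of your own. Each camera call takes 0.05 s, during which the arm holds its last target.

## Working session

There is one attempt and no reset: what is moved stays moved. The work goes in short steps, Python scripts to look and compute and a shell command to move; the robot and the scene stay as the last step left them, time stands still between calls to the robot, and variables do not carry over. Pictures are saved under pics/ and viewed, and the job is handed in when it is done.

```bash
ls; mkdir -p pics
python3 - <<'E'
from station import readout, viewer, ctrl
import cv2
s=readout.read_state()
for k,v in s.items(): print(k,v)
print(ctrl.finger_overhang)
for n in ["scene","top","wrist"]:
    d=viewer.get_image(n)
    cv2.imwrite(f"pics/{n}0.png",cv2.cvtColor(d["image"],cv2.COLOR_RGB2BGR))
    print(n,d["mtx"].tolist(),d["k1"],d["rvec"],d["tvec"],(d["range_z"]>0).mean())
E
```

```text
pics
clock 0.0
q [-1.39581579e+00  2.59355653e-01  1.53610684e+00  2.22687269e-05
  1.34796804e+00 -2.02812029e-01]
joint_vel [-0.00060628  0.00146984 -0.00053295  0.00103745  0.00078655  0.00026437]
joint_torque [-2.06935481e-03 -4.46038878e+01 -2.90574932e+01 -5.24294865e-04
  1.19158690e-02  3.08600356e-06]
eef_pos [ 0.20281014 -0.51069116  0.23845832]
tcp_rot [[ 9.29483036e-01  3.68864741e-01 -2.98568171e-04]
 [ 3.68864654e-01 -9.29481349e-01  1.81359665e-03]
 [ 3.91458312e-04 -1.79583857e-03 -9.99998311e-01]]
contact_force [-0.45738652 -1.13453085 -0.38573837]
wrist_torque [-0.02237018 -0.02462653 -0.01981119]
gripper_width 0.9999897207719367
0.008
scene [[389.33642359017773, 0.0, 255.2277640689786], [0.0, 389.33642359017773, 187.57617209363133], [0.0, 0.0, 1.0]] -0.08482954268761753 [ 0.68546448  2.61767154 -1.10863942] [ 0.46257577 -0.08816264  1.38364133] 0.9959564208984375
top [[408.9983923426094, 0.0, 256.3896164487148], [0.0, 408.9983923426094, 190.504463379428], [0.0, 0.0, 1.0]] 0.01499287083680605 [ 2.16450763 -2.14948165  0.18062732] [-0.03762236  0.54373493  1.09189239] 0.9960378011067709
wrist [[284.91006913814226, 0.0, 253.89499767545522], [0.0, 284.91006913814226, 191.1833754475867], [0.0, 0.0, 1.0]] -0.01735464517689924 [-2.41584493  1.63892182  0.2170653 ] [-0.5500757  -0.03244504  0.37783471] 0.9943491617838541
```

View pics/scene0.png

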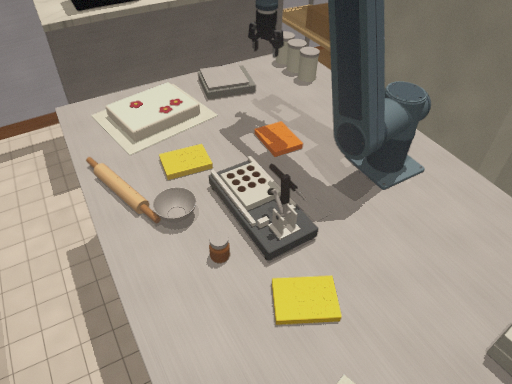

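View pics/top0.png

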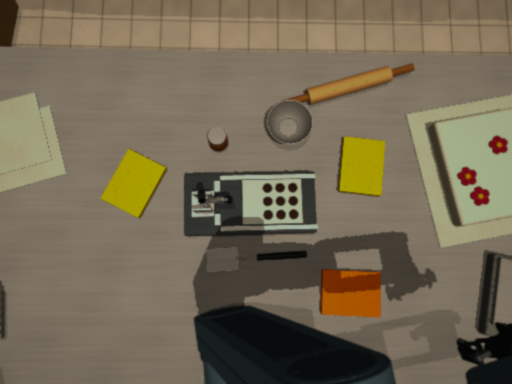

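View pics/wrist0.png

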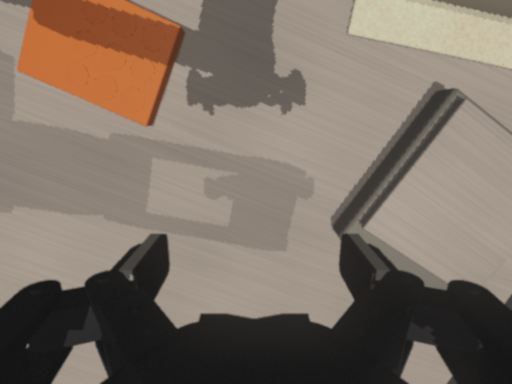

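The top view shows the holder at about (185–317, 172–235), with the clamp at its left end and the mould's dark fillings at (263–295, 187–217). The orange and yellow blocks are decoys. The palette knife is at (205–307, 255). Next I'll measure these.

```bash
cat > h.py <<'E'
import numpy as np, cv2
from station import readout, viewer, ctrl
def cloud(d):
    K=d["mtx"];h,w=d["range_z"].shape
    v,u=np.mgrid[0:h,0:w]
    p=np.stack([(u-K[0,2])/K[0,0],(v-K[1,2])/K[1,1]],-1)
    s=p.copy()
    for _ in range(8):
        r2=(s**2).sum(-1,keepdims=True); s=p/(1+d["k1"]*r2)
    R=cv2.Rodrigues(np.array(d["rvec"],float))[0];t=np.array(d["tvec"],float)
    z=d["range_z"][...,None]
    c=np.concatenate([s*z,z],-1)
    W=(c-t)@R
    W[d["range_z"]<=0]=np.nan
    return W
def proj(d,P):
    R=cv2.Rodrigues(np.array(d["rvec"],float))[0]
    c=np.atleast_2d(P)@R.T+np.array(d["tvec"],float)
    s=c[:,:2]/c[:,2:]; s=s*(1+d["k1"]*(s**2).sum(1,keepdims=True))
    return s*[d["mtx"][0,0],d["mtx"][1,1]]+[d["mtx"][0,2],d["mtx"][1,2]]
def save(d,n,box=None,k=1):
    im=cv2.cvtColor(d["image"],cv2.COLOR_RGB2BGR)
    if box: x0,y0,x1,y1=box; im=im[y0:y1,x0:x1]
    cv2.imwrite("pics/"+n,cv2.resize(im,None,fx=k,fy=k,interpolation=cv2.INTER_CUBIC))
E
python3 - <<'E'
from h import *
d=viewer.get_image("top"); W=cloud(d)
save(d,"topc.png",(170,90,330,280),3.1)
im=d["image"].astype(int)
z=W[...,2]
sub=np.zeros(z.shape,bool); sub[160:245,175:325]=1
print("table z",np.nanmedian(z[260:280,100:180]))
hm=sub&(z>0.025)&(z<0.085)
hm=cv2.morphologyEx(hm.astype(np.uint8),cv2.MORPH_OPEN,np.ones((3,3)))>0
P=W[hm]; r=cv2.minAreaRect(P[:,:2].astype(np.float32)); print("holder rect",r)
hist,e=np.histogram(z[sub],bins=np.arange(-0.01,0.25,0.004)); print([(round(a,3),int(h)) for a,h in zip(e,hist) if h])
g=im.min(-1)
mm=sub&(abs(z-0.074)<0.005); 
mm=cv2.morphologyEx(mm.astype(np.uint8),cv2.MORPH_OPEN,np.ones((5,5)))>0
print("mould",cv2.minAreaRect(W[mm][:,:2].astype(np.float32)),mm.sum(),np.nanmedian(z[mm]))
# fillings
dk=(mm&(im.max(-1)<90)).astype(np.uint8)
n,l,st,c=cv2.connectedComponentsWithStats(dk)
for i in range(1,n):
    if st[i,4]>15: print(c[i].round(1),st[i,4],np.nanmean(W[l==i],0).round(4))
hi=sub&(z>0.1); 
print(W[hi][:, :].min(0),W[hi].max(0))
E
```

```text
table z -0.00039579262393122576
holder rect ((0.509880781173706, -0.016115888953208923), (0.17103634774684906, 0.359819233417511), 1.7360566854476929)
[(np.float64(-0.01), 23), (np.float64(-0.006), 977), (np.float64(-0.002), 2881), (np.float64(0.002), 653), (np.float64(0.006), 7), (np.float64(0.014), 5), (np.float64(0.018), 4), (np.float64(0.022), 6), (np.float64(0.026), 10), (np.float64(0.03), 5), (np.float64(0.034), 10), (np.float64(0.038), 12), (np.float64(0.042), 209), (np.float64(0.046), 1951), (np.float64(0.05), 1517), (np.float64(0.054), 295), (np.float64(0.058), 245), (np.float64(0.062), 602), (np.float64(0.066), 213), (np.float64(0.07), 1443), (np.float64(0.074), 1165), (np.float64(0.078), 60), (np.float64(0.082), 3), (np.float64(0.086), 10), (np.float64(0.09), 9), (np.float64(0.094), 14), (np.float64(0.098), 3), (np.float64(0.102), 18), (np.float64(0.106), 21), (np.float64(0.11), 37), (np.float64(0.114), 50), (np.float64(0.118), 14), (np.float64(0.122), 6), (np.float64(0.126), 10), (np.float64(0.13), 20), (np.float64(0.134), 24), (np.float64(0.138), 20), (np.float64(0.142),
[... 357 characters left out ...]
), 1), (np.float64(0.222), 2), (np.float64(0.226), 13), (np.float64(0.23), 35), (np.float64(0.234), 24)]
mould ((0.5107753276824951, -0.03865794092416763), (0.11978641897439957, 0.23238277435302734), 1.226914644241333) 2551 0.07380701821107498
[279.6 187.2] 59 [ 0.5486 -0.0955  0.0739]
[292.1 187. ] 62 [ 0.5493 -0.129   0.0744]
[266.8 187.6] 57 [ 0.5471 -0.0609  0.0744]
[267.2 200.8] 61 [ 0.5114 -0.0622  0.0741]
[280.  200.6] 61 [ 0.5123 -0.0964  0.0738]
[292.7 200.2] 60 [ 0.5137 -0.1305  0.0739]
[267.8 214.3] 63 [ 0.4752 -0.0637  0.074 ]
[280.7 214.1] 55 [ 0.4759 -0.0982  0.074 ]
[293.1 213.9] 64 [ 0.4767 -0.1312  0.0746]
[0.47976712 0.02961449 0.10188528] [0.52866349 0.13313304 0.23684669]
```

View pics/topc.png

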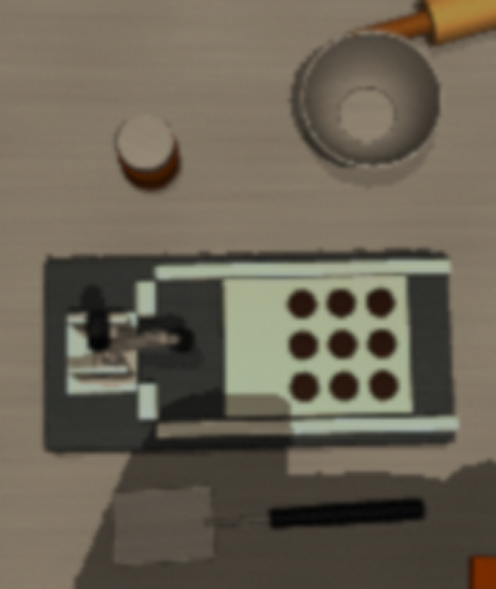

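```bash
cat >> h.py <<'E'
A=np.deg2rad(1.74); C=np.array([0.5099,-0.0161])
EX=np.array([np.cos(A),np.sin(A)]);EY=np.array([-np.sin(A),np.cos(A)])
def hol(P): 
    P=np.asarray(P); q=P[...,:2]-C
    return np.stack([q@EX,q@EY,P[...,2]],-1)
def wor(p):
    p=np.asarray(p,float); return np.r_[C+p[0]*EX+p[1]*EY,p[2]]
def tool(target):  # target TCP in holder frame -> shift in tool axes (mm)
    s=readout.read_state(); return 1000*np.array(s["tcp_rot"]).T@(wor(target)-s["eef_pos"])
E
python3 - <<'E'
from h import *
d=viewer.get_image("top"); W=cloud(d); H=hol(W); im=d["image"].astype(int)
z=H[...,2]
q=(abs(H[...,0])<0.07)&(abs(H[...,1])<0.19)
# edges: profiles of brightness and z along x=0 bands
for band in [(-.05,-.02),(-.02,.02),(.02,.05)]:
    m=(H[...,0]>band[0])&(H[...,0]<band[1])&(z>0.062)&(z<0.085)&(abs(H[...,1])<0.2)&(H[...,1]<0.075)
    m=cv2.morphologyEx(m.astype(np.uint8),cv2.MORPH_OPEN,np.ones((3,3)))>0
    y=H[m][:,1]; print(band,"mould y",np.percentile(y,[0.5,99.5]).round(4))
m=(abs(H[...,0])<0.0585)&(z>0.069)&(z<0.08)&(H[...,1]>-0.15)&(H[...,1]<0.04)
x=H[m][:,0]; print("x",np.percentile(x,[0.5,99.5]).round(4))
# base and rail edges
m=(z>0.056)&(z<0.068)&(abs(H[...,0])>0.055)&(abs(H[...,0])<0.08)&(abs(H[...,1])<.18)
for s in (-1,1):
    xx=H[m&(np.sign(H[...,0])==s)]; print("rail",np.percentile(xx[:,0],[2,50,98]).round(4),np.percentile(xx[:,1],[1,99]).round(4))
m=(z>0.062)&(z<0.08)&(H[...,1]>0.07)&(H[...,1]<0.11)&(abs(H[...,0])<0.07)
print("stops",np.percentile(H[m][:,1],[2,98]),np.percentile(H[m][:,0],[2,98]))
m=(z>0.1)&(abs(H[...,0])<0.06)&(H[...,1]>0)&(H[...,1]<0.2)
for lo in np.arange(.1,.24,.01):
    k=m&(z>=lo)&(z<lo+.01)
    if k.sum()>1: print(lo.round(2),k.sum(),H[k].min(0).round(3),H[k].max(0).round(3))
ob=[(217,138),(288,122),(283,255),(225,262),(350,292),(361,165),(134,182)]
for u,v in ob: print((u,v),np.nanmedian(W[v-3:v+4,u-3:u+4].reshape(-1,3),0).round(3))
d=viewer.get_image("scene"); W=cloud(d);H=hol(W); z=H[...,2]
save(d,"scenec.png",(200,140,330,260),5)
m=(z>0.15)&(abs(H[...,0])<0.05)&(H[...,1]>0.05)&(H[...,1]<0.2)
for lo in np.arange(.15,.25,.01):
    k=m&(z>=lo)&(z<lo+.01)
    if k.sum()>1: print("sc",lo.round(2),k.sum(),H[k].min(0).round(3),np.median(H[k],0).round(3),H[k].max(0).round(3))
E
```

```text
(-0.05, -0.02) mould y [-0.1381  0.0195]
(-0.02, 0.02) mould y [-0.1368  0.021 ]
(0.02, 0.05) mould y [-0.1382  0.0206]
x [-0.058  0.058]
rail [-0.0754 -0.0692 -0.0602] [-0.1766  0.0826]
rail [0.0622 0.0678 0.0742] [-0.1766  0.0784]
stops [0.07323278 0.10106205] [-0.06860773  0.06634948]
0.1 41 [-0.027  0.101  0.1  ] [0.023 0.13  0.109]
0.11 98 [-0.024  0.097  0.11 ] [0.023 0.149 0.12 ]
0.12 22 [-0.01   0.046  0.12 ] [0.018 0.11  0.13 ]
0.13 55 [-0.011  0.046  0.131] [0.008 0.091 0.14 ]
0.14 26 [-0.006  0.053  0.14 ] [0.004 0.086 0.149]
0.15 24 [-0.012  0.067  0.15 ] [0.003 0.124 0.16 ]
0.16 2 [-0.011  0.079  0.162] [-0.001  0.113  0.169]
0.17 7 [-0.011  0.109  0.171] [-0.007  0.127  0.179]
0.19 6 [-0.012  0.107  0.191] [-0.007  0.122  0.199]
0.2 2 [-0.011  0.108  0.203] [-0.01   0.123  0.21 ]
0.21 5 [-0.011  0.11   0.213] [-0.011  0.12   0.217]
0.22 16 [-0.011  0.104  0.22 ] [0.01 0.12 0.23]
0.23 59 [-0.011  0.106  0.23 ] [0.01  0.12  0.237]
(217, 138) [0.682 0.075 0.075]
(288, 122) [ 0.752 -0.126  0.004]
(283, 255) [ 0.368 -0.109  0.018]
(225, 262) [0.348 0.052 0.003]
(350, 292) [ 0.27  -0.29   0.025]
(361, 165) [ 0.622 -0.332  0.024]
(134, 182) [0.567 0.308 0.024]
sc 0.15 34 [-0.008  0.07   0.15 ] [0.002 0.122 0.155] [0.011 0.13  0.16 ]
sc 0.16 28 [-0.007  0.081  0.161] [0.007 0.127 0.165] [0.012 0.131 0.17 ]
sc 0.17 25 [-0.008  0.115  0.171] [0.004 0.127 0.176] [0.011 0.131 0.178]
sc 0.18 29 [-0.007  0.113  0.181] [0.007 0.126 0.186] [0.012 0.129 0.19 ]
sc 0.19 27 [-0.008  0.113  0.19 ] [0.005 0.124 0.196] [0.011 0.127 0.2  ]
sc 0.2 26 [-0.006  0.112  0.2  ] [0.004 0.123 0.204] [0.01  0.126 0.21 ]
sc 0.21 32 [-0.011  0.111  0.21 ] [0.005 0.123 0.215] [0.012 0.125 0.22 ]
sc 0.22 32 [-0.01   0.109  0.22 ] [0.006 0.121 0.225] [0.011 0.126 0.23 ]
sc 0.23 42 [-0.011  0.105  0.23 ] [0.002 0.117 0.234] [0.012 0.122 0.238]
```

View pics/scenec.png

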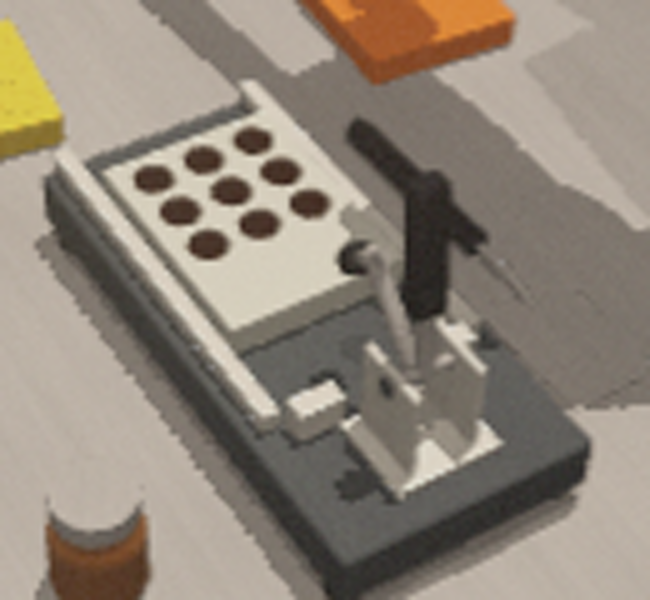

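The holder centre is at (0.510, −0.016) with a yaw of 1.74°, and the rectangle and rails match the given sizes. The mould spans holder y −138 to +21 mm, so it is 59 mm short of the stops. The lever is at about 0.1 rad. I'll turn the tool first, then move across while high.

```bash
python3 -m handwheel '[[0.4,[0,0,0],[0,0,-7.1]],[0.4,[0,0,0],[0,0,-7.1]],[0.4,[0,0,0],[0,0,-7.1]],[0.4,[0,0,0],[0,0,-7.1]],[0.4,[0,0,0],[0,0,-7.1]],[0.4,[0,0,0],[0,0,-7.1]],[0.4,[0,0,0],[0,0,-7.1]],[0.4,[0,0,0],[0,0,-7.1]],[0.4,[0,0,0],[0,0,-7.1]],[0.4,[0,0,0],[0,0,-6.2]]]'
python3 - <<'E'
from h import *
s=readout.read_state(); R=np.array(s["tcp_rot"]); print(s["q"].round(3),R.round(4)); print(np.rad2deg(np.arctan2(R[1,0],R[0,0])),s["gripper_width"],hol(s["eef_pos"]))
T=np.column_stack([np.r_[EY,0],np.r_[EX,0],[0,0,-1]])
print("turn",np.rad2deg(cv2.Rodrigues(R.T@T)[0].ravel()))
print(tool([0,-0.178,0.2]))
E
```

```text
clock: 1.13
eef_pos: [0.2029, -0.5111, 0.2392]
tcp_rot: [[-0.037, 0.999, -0.0], [0.999, 0.037, 0.0], [0.0, -0.0, -1.0]]
contact_force: [0.1, -0.0, -0.3]
gripper_width: 0.401
[-1.396  0.259  1.535  0.     1.348 -1.432] [[-3.670e-02  9.993e-01 -0.000e+00]
 [ 9.993e-01  3.670e-02  2.000e-04]
 [ 2.000e-04 -0.000e+00 -1.000e+00]]
92.1009225357087 0.40124423654539404 [-0.32188962 -0.48549712  0.23924952]
turn [-0.00056194 -0.0086734   0.36092258]
[305.45741024 323.82060434  39.29274963]
```

```bash
python3 -m handwheel '[[0.4,[26,28,0],[0,0,0.36]],[0.4,[26,28,0],[0,0,0]],[0.4,[26,28,0],[0,0,0]],[0.4,[26,28,0],[0,0,0]],[0.4,[26,28,0],[0,0,0]],[0.4,[26,28,0],[0,0,0]],[0.4,[26,28,0],[0,0,0]],[0.4,[26,28,0],[0,0,0]],[0.4,[26,28,0],[0,0,0]],[0.4,[26,28,0],[0,0,0]]]'; python3 -m handwheel '[[0.4,[20,20,10],[0,0,0]],[0.4,[20,20,10],[0,0,0]],[0.4,[0,0,10],[0,0,0]],[0.4,[0,0,0],[0,0,0]],[0.4,[0,0,0],[0,0,0]]]'
python3 - <<'E'
from h import *
s=readout.read_state(); R=np.array(s["tcp_rot"]);print(hol(s["eef_pos"]))
T=np.column_stack([np.r_[EY,0],np.r_[EX,0],[0,0,-1]])
print("turn",np.rad2deg(cv2.Rodrigues(R.T@T)[0].ravel()))
print(tool([0,-0.176,0.064]))
d=viewer.get_image("scene"); save(d,"s1.png",(180,60,380,260),3)
d=viewer.get_image("wrist"); save(d,"w1.png")
E
```

```text
clock: 1.97
eef_pos: [0.4775, -0.2427, 0.2394]
tcp_rot: [[-0.024, 1.0, 0.0], [1.0, 0.024, -0.0], [-0.0, 0.0, -1.0]]
contact_force: [0.5, -0.5, 0.4]
gripper_width: 0.401
clock: 2.38
eef_pos: [0.5148, -0.2033, 0.2086]
tcp_rot: [[-0.025, 1.0, -0.002], [1.0, 0.025, 0.001], [0.001, -0.002, -1.0]]
contact_force: [-0.1, -0.2, 0.6]
gripper_width: 0.401
[-0.00082678 -0.18722874  0.20864682]
turn [-0.10764342 -0.03791769 -0.31361077]
[ 11.13810963   1.03732899 144.65247369]
```

View pics/s1.png

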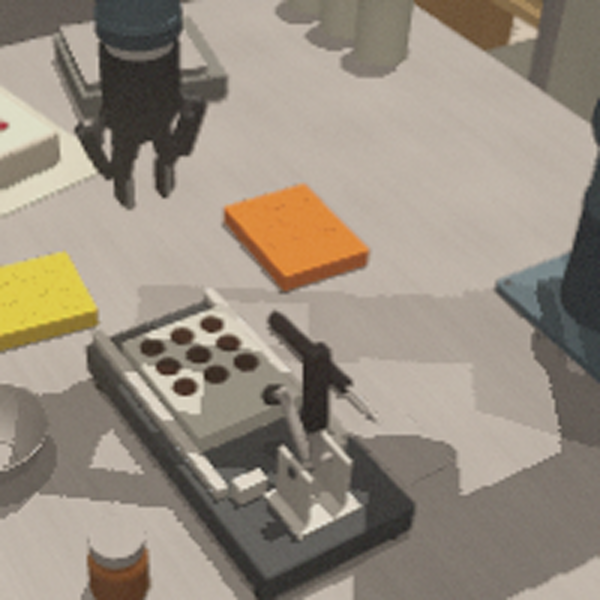

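View pics/w1.png

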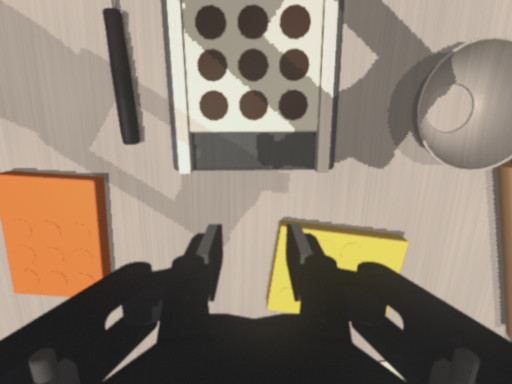

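The scene crop shows the gripper at (145, 150) behind the holder's open end. In the wrist view the fingers straddle the centre line and the mould's end is at row 132. Next I go down behind the mould.

```bash
python3 -m handwheel '[[0.4,[3,0.5,25],[0,0,-0.3]],[0.4,[4,0.5,25],[0,0,0]],[0.4,[4,0,25],[0,0,0]],[0.4,[0,0,25],[0,0,0]],[0.4,[0,0,20],[0,0,0]],[0.4,[0,0,12],[0,0,0]],[0.4,[0,0,9],[0,0,0]],[0.4,[0,0,0],[0,0,0]],[0.4,[0,0,0],[0,0,0]]]'
python3 - <<'E'
from h import *
s=readout.read_state(); R=np.array(s["tcp_rot"]);print(hol(s["eef_pos"]),s["contact_force"])
T=np.column_stack([np.r_[EY,0],np.r_[EX,0],[0,0,-1]])
print("turn",np.rad2deg(cv2.Rodrigues(R.T@T)[0].ravel()))
print(tool([0,-0.176,0.064]))
d=viewer.get_image("scene"); save(d,"s2.png",(200,100,320,240),4)
d=viewer.get_image("wrist"); save(d,"w2.png")
E
```

```text
clock: 3.23
eef_pos: [0.5161, -0.1933, 0.0688]
tcp_rot: [[-0.028, 1.0, 0.0], [1.0, 0.028, -0.0], [-0.0, 0.0, -1.0]]
contact_force: [-0.2, 1.1, 0.2]
gripper_width: 0.4
[ 0.00078276 -0.17729325  0.0688281 ] [-0.1502659   1.13260536  0.15651778]
turn [ 0.02279399  0.0197689  -0.12610794]
[ 1.29318415 -0.7875235   4.82734147]
```

View pics/w2.png

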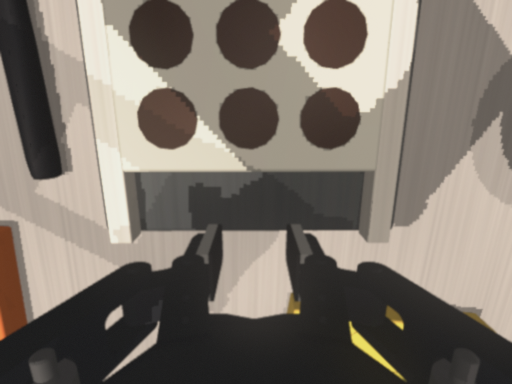

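View pics/s2.png

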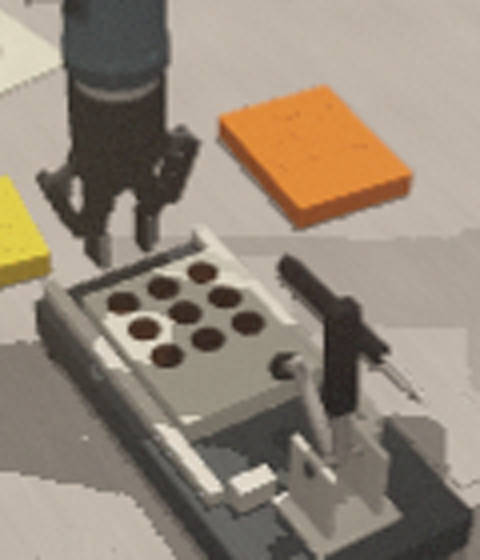

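Both fingers are centred between the rails and clear of everything: tips at columns 210 and 298, mould end at row 170. Pushing now.

```bash
python3 -m handwheel '[[0.4,[0,-0.5,2],[0,0,-0.1]],[0.4,[4,0,2],[0,0,0]],[0.4,[8,0,0],[0,0,0]],[0.4,[8,0,0],[0,0,0]],[0.4,[5,0,0],[0,0,0]],[0.4,[4,0,0],[0,0,0]],[0.4,[4,0,0],[0,0,0]],[0.4,[4,0,0],[0,0,0]],[0.4,[4,0,0],[0,0,0]]]'; python3 -m handwheel '[[0.4,[4,0,0],[0,0,0]],[0.4,[4,0,0],[0,0,0]],[0.4,[4,0,0],[0,0,0]],[0.4,[4,0,0],[0,0,0]],[0.4,[4,0,0],[0,0,0]]]'
python3 - <<'E'
from h import *
s=readout.read_state(); R=np.array(s["tcp_rot"]);print(hol(s["eef_pos"]),s["contact_force"])
T=np.column_stack([np.r_[EY,0],np.r_[EX,0],[0,0,-1]])
print("turn",np.rad2deg(cv2.Rodrigues(R.T@T)[0].ravel()))
d=viewer.get_image("scene"); save(d,"s3.png",(200,100,320,240),4)
d=viewer.get_image("wrist"); save(d,"w3.png")
E
```

```text
clock: 4.08
eef_pos: [0.5145, -0.1513, 0.0644]
tcp_rot: [[-0.031, 1.0, 0.0], [1.0, 0.031, -0.001], [-0.001, 0.0, -1.0]]
contact_force: [-0.5, -3.1, -0.3]
gripper_width: 0.4
clock: 4.5
eef_pos: [0.5137, -0.1312, 0.0644]
tcp_rot: [[-0.031, 1.0, 0.0], [1.0, 0.031, -0.0], [-0.0, 0.0, -1.0]]
contact_force: [-0.9, -3.9, 0.2]
gripper_width: 0.4
[ 0.0003504  -0.11513833  0.06440177] [-0.9230339  -3.94028081  0.24411782]
turn [0.01242226 0.01268953 0.04227262]
```

View pics/s3.png

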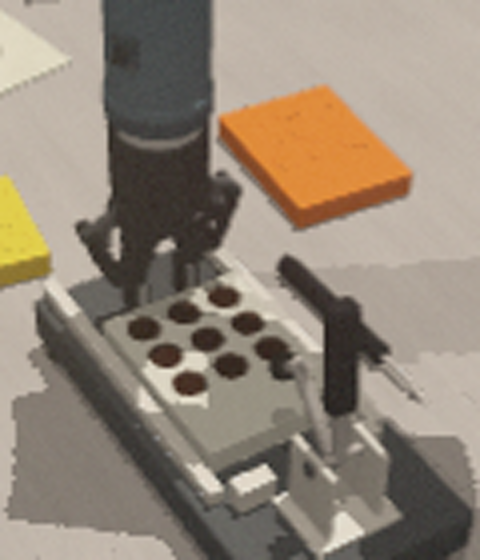

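View pics/w3.png

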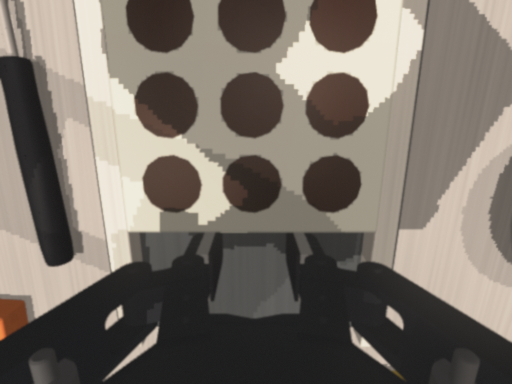

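The fingers are in contact at about 4 N, and the mould is sliding straight and lying flat on the bed (end edge level at row 232). About 24 mm to go.

```bash
python3 -m handwheel '[[0.4,[4,0,0],[0,0,0]],[0.4,[4,0,0],[0,0,0]],[0.4,[4,0,0],[0,0,0]],[0.4,[4,0,0],[0,0,0]],[0.4,[2,0,0],[0,0,0]],[0.4,[1,0,0],[0,0,0]]]';for i in 1; do python3 -m handwheel '[[0.4,[1,0,0],[0,0,0]],[0.4,[1,0,0],[0,0,0]]]'; done; python3 -m handwheel '[[0.4,[1,0,0],[0,0,0]],[0.4,[1,0,0],[0,0,0]]]'
```

```text
clock: 5.1
eef_pos: [0.5131, -0.112, 0.0643]
tcp_rot: [[-0.032, 1.0, -0.0], [1.0, 0.032, 0.0], [0.0, -0.0, -1.0]]
contact_force: [-0.2, -2.5, 0.2]
gripper_width: 0.4
clock: 5.27
eef_pos: [0.5131, -0.1104, 0.0643]
tcp_rot: [[-0.031, 1.0, 0.0], [1.0, 0.031, -0.0], [-0.0, 0.0, -1.0]]
contact_force: [-0.2, -3.7, -0.8]
gripper_width: 0.4
clock: 5.43
eef_pos: [0.513, -0.1085, 0.0643]
tcp_rot: [[-0.031, 1.0, 0.0], [1.0, 0.031, -0.0], [-0.0, 0.0, -1.0]]
contact_force: [0.3, -3.3, -0.2]
gripper_width: 0.399
```

```bash
python3 -m handwheel '[[0.4,[1,0,0],[0,0,0]]]'|grep -E "pos|force"; python3 -m handwheel '[[0.4,[1,0,0],[0,0,0]]]'|grep -E "pos|force"; python3 -m handwheel '[[0.4,[1,0,0],[0,0,0]]]'|grep -E "pos|force"
```

```text
eef_pos: [0.513, -0.1075, 0.0643]
contact_force: [0.8, -4.1, 0.6]
eef_pos: [0.5129, -0.1064, 0.0643]
contact_force: [0.5, -2.9, 0.8]
eef_pos: [0.5129, -0.1056, 0.0644]
contact_force: [0.0, -7.4, -0.6]
```

```bash
python3 -m handwheel '[[0.4,[0.5,0,0],[0,0,0]],[0.4,[0,0,0],[0,0,0]]]'|grep -E "pos|force"; python3 -m handwheel '[[0.4,[0.5,0,0],[0,0,0]],[0.4,[0,0,0],[0,0,0]]]'|grep -E "pos|force"
```

```text
eef_pos: [0.5129, -0.1057, 0.0644]
contact_force: [-0.3, -7.1, -0.2]
eef_pos: [0.5129, -0.1056, 0.0644]
contact_force: [-0.3, -9.0, -0.7]
```

```bash
python3 -m handwheel '[[0.4,[1,0,0],[0,0,0]],[0.4,[0.5,0,0],[0,0,0]],[0.4,[0,0,0],[0,0,0]]]'|grep -E "pos|force"
python3 - <<'E'
from h import *
print(hol(readout.read_state()["eef_pos"]))
d=viewer.get_image("scene"); save(d,"s4.png",(200,100,320,240),4)
d=viewer.get_image("wrist"); save(d,"w4.png")
E
```

```text
eef_pos: [0.5128, -0.1056, 0.0644]
contact_force: [-1.7, -13.4, -1.4]
[ 0.00022824 -0.08950735  0.06443245]
```

View pics/s4.png

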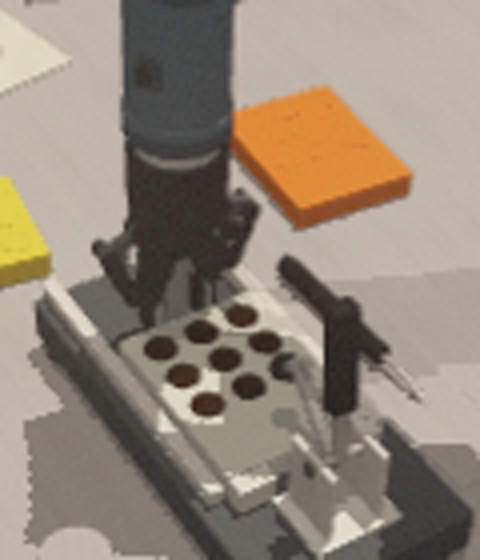

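View pics/w4.png

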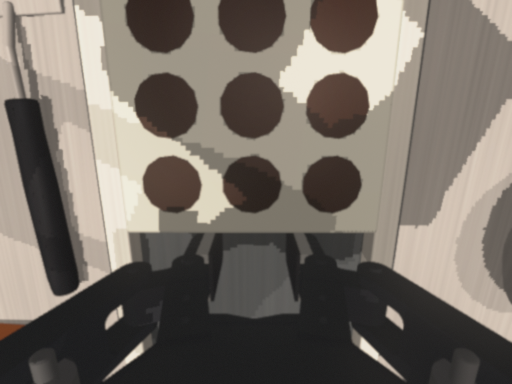

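The mould is home: its position holds at −0.1056 while the force rises to 13 N, and its front edge meets the stop block at crop (250, 490). Next I back off, rise and close the fingers.

```bash
python3 -m handwheel '[[0.4,[-6,0,0],[0,0,0]],[0.4,[-10,0,0],[0,0,0]],[0.4,[-4,0,-6],[0,0,0]],[0.4,[0,0,-30],[0,0,0]],[0.0,[0,0,-30],[0,0,0]],[0.0,[0,0,-30],[0,0,0]],[0.0,[0,0,-30],[0,0,0]],[0.0,[0,0,-20],[0,0,0]],[0.0,[0,0,0],[0,0,0]],[0.0,[0,0,0],[0,0,0]]]'
python3 - <<'E'
from h import *
s=readout.read_state(); R=np.array(s["tcp_rot"]);print(hol(s["eef_pos"]),s["contact_force"],s["gripper_width"])
T=np.column_stack([np.r_[EY,0],np.r_[EX,0],[0,0,-1]])
print("turn",np.rad2deg(cv2.Rodrigues(R.T@T)[0].ravel()))
d=viewer.get_image("top"); W=cloud(d);H=hol(W);save(d,"t5.png",(170,90,330,280),3.1)
im=d["image"].astype(int);z=H[...,2]
mm=(abs(H[...,0])<0.058)&(abs(z-0.074)<0.006)&(H[...,1]<0.075)&(H[...,1]>-.15)
dk=(mm&(im.max(-1)<80)).astype(np.uint8)
n,l,st,c=cv2.connectedComponentsWithStats(dk)
for i in range(1,n):
    if st[i,4]>25: print(c[i].round(1),st[i,4],np.nanmean(H[l==i],0).round(4))
for band in [(-.05,-.02),(.02,.05)]:
    m=mm&(H[...,0]>band[0])&(H[...,0]<band[1]); print(np.percentile(H[m][:,1],[.5,99.5]))
E
```

```text
clock: 7.2
eef_pos: [0.514, -0.123, 0.2119]
tcp_rot: [[-0.031, 1.0, 0.003], [1.0, 0.031, -0.001], [-0.001, 0.003, -1.0]]
contact_force: [-0.2, -0.5, -0.6]
gripper_width: -0.0
[ 0.00088827 -0.10697861  0.21189208] [-0.23039111 -0.50009582 -0.60975372] -0.0003021557742566563
turn [0.167939   0.04943946 0.04787753]
[244.8 187.9] 53 [0.0362 0.0131 0.0741]
[258.  187.9] 69 [ 0.0356 -0.0223  0.0737]
[256.6 200.4] 51 [ 0.0018 -0.0176  0.0742]
[245.2 201.8] 76 [-0.0014  0.0127  0.0742]
[227.3 204.3] 31 [-0.0067  0.0606  0.0735]
[245.6 214.9] 83 [-0.0362  0.0124  0.0741]
[271.2 214.4] 58 [-0.0364 -0.0557  0.0736]
[-0.07922685  0.07258507]
[-0.07841565  0.07427787]
```

View pics/t5.png

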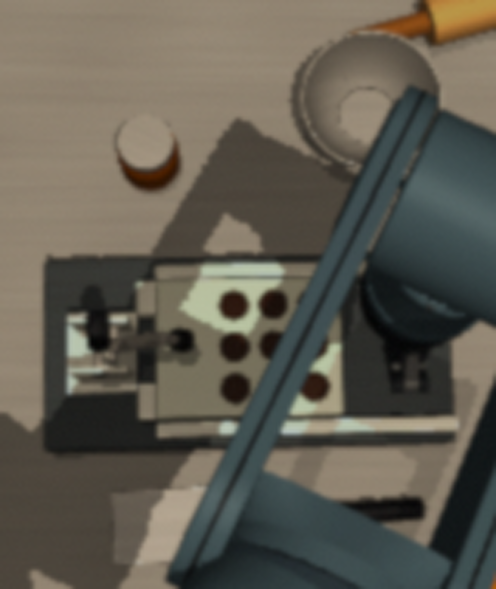

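The mould's −y end measures −79 mm at both sides, and the crop shows no gap at the stops (column 155). Moving on to the lever.

```bash
python3 -m handwheel '[[0,[25,-0.5,0],[0,0,0]],[0,[30,-0.5,0],[0,0,0]],[0,[30,0,0],[0,0,0]],[0,[30,0,0],[0,0,0]],[0,[30,0,0],[0,0,0]],[0,[20,0,0],[0,0,0]],[0,[10,0,2],[0,0,0]],[0,[0,0,0],[0,0,0]],[0,[0,0,0],[0,0,0]]]'
python3 - <<'E'
from h import *
s=readout.read_state(); R=np.array(s["tcp_rot"]);print(hol(s["eef_pos"]),s["contact_force"],s["q"].round(2))
T=np.column_stack([np.r_[EY,0],np.r_[EX,0],[0,0,-1]])
print("turn",np.rad2deg(cv2.Rodrigues(R.T@T)[0].ravel()))
d=viewer.get_image("scene"); save(d,"s6.png",(180,60,340,260),3)
d=viewer.get_image("wrist"); save(d,"w6.png")
E
```

```text
clock: 8.0
eef_pos: [0.5064, 0.0518, 0.2072]
tcp_rot: [[-0.032, 0.999, -0.002], [0.999, 0.032, -0.0], [-0.0, -0.002, -1.0]]
contact_force: [0.5, 0.2, -0.0]
gripper_width: -0.002
[-0.00143615  0.0679961   0.20721445] [ 0.53670599  0.17887909 -0.01165589] [-0.12  0.21  1.68 -0.    1.25 -0.15]
turn [-0.12604328  0.01297244  0.11700216]
```

View pics/s6.png

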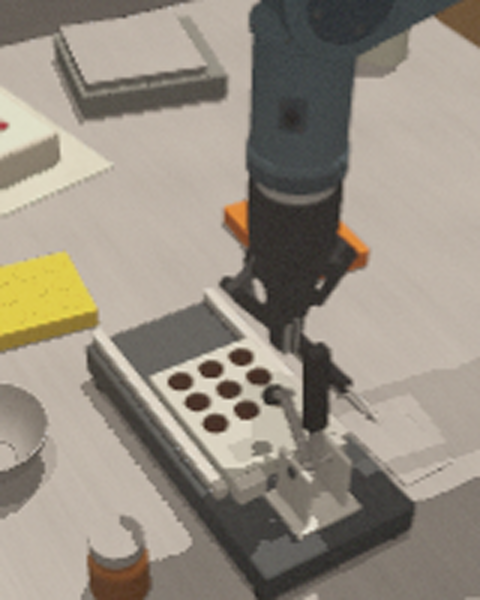

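View pics/w6.png

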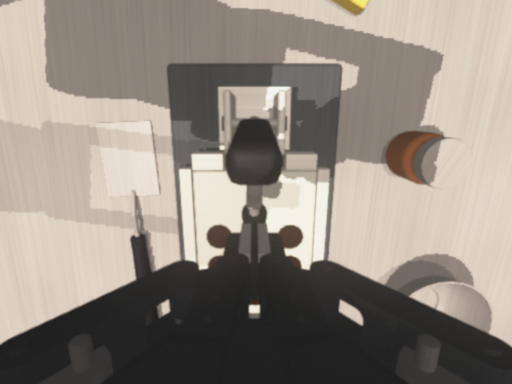

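The lever grip is straight ahead of the closed fingers in the wrist view, both at column 253. Next I work out the arc for the fingertip's leading edge.

Run:
```python
from h import *
s=readout.read_state();p=hol(s["eef_pos"])*1000
r=97;prev=p[1:]
for th in np.arange(0.18,1.5,0.11):
    e=1.75-th; y=125+r*np.cos(e)-9*np.sin(e)-11; z=105+r*np.sin(e)+9*np.cos(e)+8
    print(th.round(2),round(y,1),round(z,1),"d",(y-prev[0]).round(1),(prev[1]-z).round(1)); prev=[y,z]
```

```text
0.18 105.1 210.0 d 38.1 -2.2
0.29 115.8 210.4 d 10.7 -0.4
0.4 126.5 209.6 d 10.7 0.8
0.51 137.0 207.7 d 10.5 2.0
0.62 147.2 204.6 d 10.3 3.1
0.73 157.1 200.4 d 9.9 4.2
0.84 166.4 195.1 d 9.3 5.3
0.95 175.1 188.9 d 8.7 6.3
1.06 183.1 181.7 d 8.0 7.2
1.17 190.2 173.7 d 7.1 8.0
1.28 196.4 165.0 d 6.2 8.7
1.39 201.6 155.6 d 5.2 9.4
```

```bash
python3 -m handwheel '[[0,[10,0.5,-1],[0,0,0]],[0,[10,0.5,-1],[0,0,0]],[0,[9,0,0],[0,0,0]],[0,[8,0,0],[0,0,0]],[0,[5,0,0],[0,0,0]],[0,[5,0,0],[0,0,0]],[0,[5,0,0.5],[0,0,0]],[0,[5,0,0.5],[0,0,0]]]'
python3 - <<'E'
from h import *
s=readout.read_state(); print(hol(s["eef_pos"]),s["contact_force"])
d=viewer.get_image("scene"); save(d,"s7.png",(180,60,340,260),3)
E
```

```text
clock: 8.77
eef_pos: [0.5068, 0.1085, 0.2103]
tcp_rot: [[-0.032, 0.999, 0.002], [0.999, 0.032, -0.002], [-0.002, 0.002, -1.0]]
contact_force: [-0.6, -7.5, 7.5]
gripper_width: -0.0
[0.00063797 0.12461896 0.21030807] [-0.56294018 -7.48983194  7.53223366]
```

View pics/s7.png

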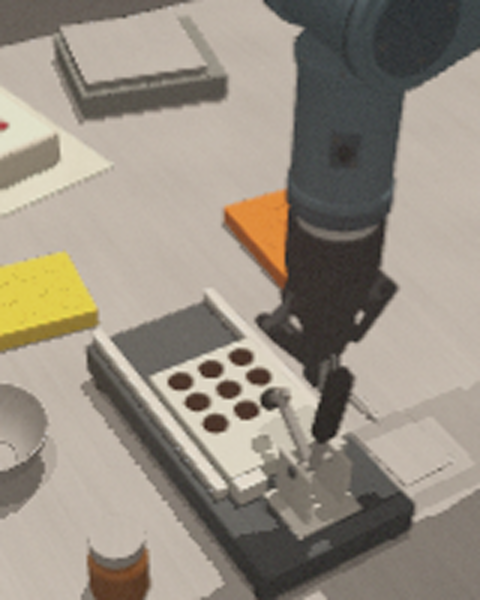

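The lever is following the fingers and has swung to about 0.4 rad; the force is around 10 N. I continue along the arc.

```bash
python3 -m handwheel '[[0,[5.5,0,0.3],[0,0,0]],[0,[5,0,0.7],[0,0,0]],[0,[5,0,1.2],[0,0,0]],[0,[5,0,1.8],[0,0,0]],[0,[5,0,2],[0,0,0]]]'
python3 - <<'E'
from h import *
s=readout.read_state(); print(hol(s["eef_pos"]),s["contact_force"])
E
python3 -m handwheel '[[0,[5,0,2.2],[0,0,0]],[0,[4.8,0,2.5],[0,0,0]],[0,[4.7,0,2.8],[0,0,0]],[0,[4.5,0,3],[0,0,0]]]';python3 - <<'E'
from h import *
s=readout.read_state(); print(hol(s["eef_pos"]),s["contact_force"])
d=viewer.get_image("scene"); save(d,"s8.png",(180,60,340,260),3)
E
```

```text
clock: 9.23
eef_pos: [0.506, 0.1338, 0.2046]
tcp_rot: [[-0.031, 1.0, 0.002], [1.0, 0.031, -0.002], [-0.002, 0.002, -1.0]]
contact_force: [-1.4, -7.0, 9.4]
gripper_width: 0.001
[0.00069587 0.14992879 0.20463478] [-1.44622834 -6.9891418   9.44100483]
clock: 9.57
eef_pos: [0.5055, 0.1538, 0.1945]
tcp_rot: [[-0.032, 0.999, 0.003], [1.0, 0.032, -0.0], [-0.001, 0.003, -1.0]]
contact_force: [-1.3, -3.3, 10.5]
gripper_width: 0.005
[0.00075301 0.16991127 0.19450758] [-1.28453383 -3.34189235 10.53900303]
```

View pics/s8.png

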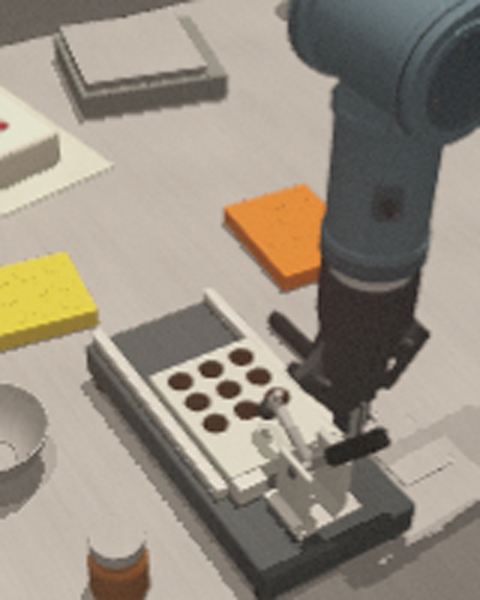

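The lever lies well over at about 0.9 rad and the fingers are on its upper side, near crop (355, 430). I continue past the dead point.

```bash
python3 -m handwheel '[[0,[4.4,0,3.2],[0,0,0]],[0,[4.2,0,3.5],[0,0,0]],[0,[4,0,3.7],[0,0,0]],[0,[3.7,0,4],[0,0,0]]]'; python3 -m handwheel '[[0,[3.5,0,4.2],[0,0,0]],[0,[3.2,0,4.4],[0,0,0]],[0,[3,0,4.6],[0,0,0]]]';python3 - <<'E'
from h import *
s=readout.read_state(); print(hol(s["eef_pos"]),s["contact_force"])
d=viewer.get_image("scene"); save(d,"s9.png",(180,60,340,260),3)
E
```

```text
clock: 9.95
eef_pos: [0.505, 0.1709, 0.1797]
tcp_rot: [[-0.031, 1.0, 0.003], [1.0, 0.031, 0.001], [0.001, 0.003, -1.0]]
contact_force: [-0.4, 0.4, 4.7]
gripper_width: -0.001
clock: 10.2
eef_pos: [0.5041, 0.1804, 0.1653]
tcp_rot: [[-0.031, 1.0, 0.001], [1.0, 0.031, 0.001], [0.001, 0.001, -1.0]]
contact_force: [-0.0, 0.3, 0.7]
gripper_width: 0.002
[1.73353932e-04 1.96558087e-01 1.65252081e-01] [-0.04895226  0.30423946  0.72601525]
```

View pics/s9.png

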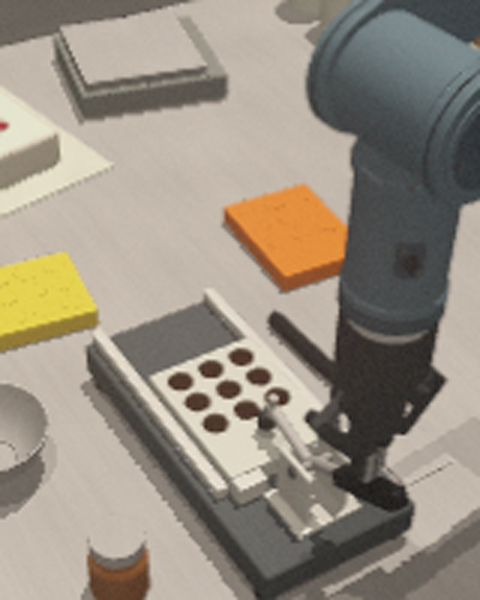

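The force has dropped to zero and the lever lies flat at (370, 490), with the foot down on the mould near (265, 415). I raise the arm straight up and back, then verify.

```bash
python3 -m handwheel '[[0,[0,0,-15],[0,0,0]],[0,[0,0,-25],[0,0,0]],[0,[0,0,-30],[0,0,0]],[0,[0,0,-30],[0,0,0]],[0,[-15,-10,-20],[0,0,0]],[0,[-25,-20,0],[0,0,0]],[0,[-25,-25,0],[0,0,0]],[0,[-25,-25,0],[0,0,0]],[0,[-25,-25,0],[0,0,0]],[0,[-25,-20,0],[0,0,0]]]'; python3 -m handwheel '[[0,[-30,-20,0],[0,0,0]],[0,[-30,-20,0],[0,0,0]],[0,[-30,-20,0],[0,0,0]],[0,[-25,-10,0],[0,0,0]],[0,[0,0,0],[0,0,0]],[0,[0,0,0],[0,0,0]]]';python3 - <<'E'
from h import *
s=readout.read_state(); print(hol(s["eef_pos"]),s["contact_force"])
d=viewer.get_image("scene"); save(d,"s10.png",(150,130,350,280),4); W=cloud(d);H=hol(W);z=H[...,2]
m=(z>0.085)&(abs(H[...,0])<0.04)&(H[...,1]>0.15)&(H[...,1]<0.27)
print("sc lever",H[m].min(0),np.median(H[m],0),H[m].max(0))
d=viewer.get_image("top"); W=cloud(d);H=hol(W);save(d,"t10.png",(170,90,330,280),3.1)
im=d["image"].astype(int);z=H[...,2]
m=(z>0.085)&(abs(H[...,0])<0.04)&(H[...,1]>0.16)&(H[...,1]<0.27)
print("top lever",H[m].min(0),np.median(H[m],0),H[m].max(0)); 
if m.sum()>5: print("slope",np.polyfit(H[m][:,1],H[m][:,2],1))
m=(z>0.08)&(abs(H[...,0])<0.02)&(H[...,1]>0.0)&(H[...,1]<0.1); print("jaw",H[m].min(0),H[m].max(0))
mm=(abs(H[...,0])<0.058)&(abs(z-0.074)<0.006)&(H[...,1]<0.075)&(H[...,1]>-.15)
for band in [(-.05,-.02),(.02,.05)]:
    k=mm&(H[...,0]>band[0])&(H[...,0]<band[1]); print("mould y",np.percentile(H[k][:,1],[.5,99.5]),np.median(z[k]))
dk=(mm&(im.max(-1)<90)).astype(np.uint8)
n,l,st,c=cv2.connectedComponentsWithStats(dk)
for i in range(1,n):
    if st[i,4]>15: print(c[i].round(1),st[i,4],np.nanmean(H[l==i],0).round(4))
for u,v in [(217,138),(288,122),(283,255),(225,262)]: print((u,v),np.nanmedian(W[v-3:v+4,u-3:u+4].reshape(-1,3),0).round(3))
E
```

```text
clock: 11.08
eef_pos: [0.381, 0.0353, 0.2845]
tcp_rot: [[-0.032, 0.999, -0.002], [0.999, 0.032, 0.0], [0.001, -0.002, -1.0]]
contact_force: [0.2, -0.9, 0.7]
gripper_width: 0.003
clock: 11.58
eef_pos: [0.3164, -0.0822, 0.2849]
tcp_rot: [[-0.027, 1.0, -0.0], [1.0, 0.027, 0.001], [0.001, -0.0, -1.0]]
contact_force: [0.1, 0.2, 0.1]
gripper_width: -0.003
[-0.19537048 -0.06018771  0.28489815] [0.12328949 0.16894837 0.05795834]
sc lever [-0.02179133  0.15009545  0.08772966] [0.00426978 0.21126729 0.1167944 ] [0.02294427 0.25689774 0.12435178]
top lever [-0.0116155   0.16012462  0.10450846] [-0.00185965  0.20938938  0.11694146] [0.01073165 0.25278873 0.12282477]
slope [0.05916735 0.10400446]
jaw [-0.01019618  0.04211109  0.08102747] [0.0084575  0.098985   0.11926538]
mould y [-0.07895016  0.07487162] 0.0739002714130737
mould y [-0.07911117  0.07425144] 0.07390781393839396
[244.9 188. ] 65 [0.0361 0.0128 0.0742]
[257.6 187.8] 60 [ 0.036  -0.0213  0.0741]
[270.3 187.5] 59 [ 0.0359 -0.0555  0.0743]
[244.9 201.6] 83 [-0.0007  0.0137  0.0743]
[257.8 201.4] 70 [-0.0009 -0.0208  0.0742]
[270.8 200.8] 63 [-0.0001 -0.0556  0.0741]
[245.5 214.8] 90 [-0.0359  0.0126  0.074 ]
[258.4 214.5] 90 [-0.036  -0.0215  0.0742]
[270.5 214.5] 75 [-0.0366 -0.0539  0.074 ]
(217, 138) [0.683 0.075 0.074]
(288, 122) [ 0.753 -0.126  0.003]
(283, 255) [ 0.375 -0.052  0.665]
(225, 262) [0.348 0.052 0.002]
```

View pics/s10.png

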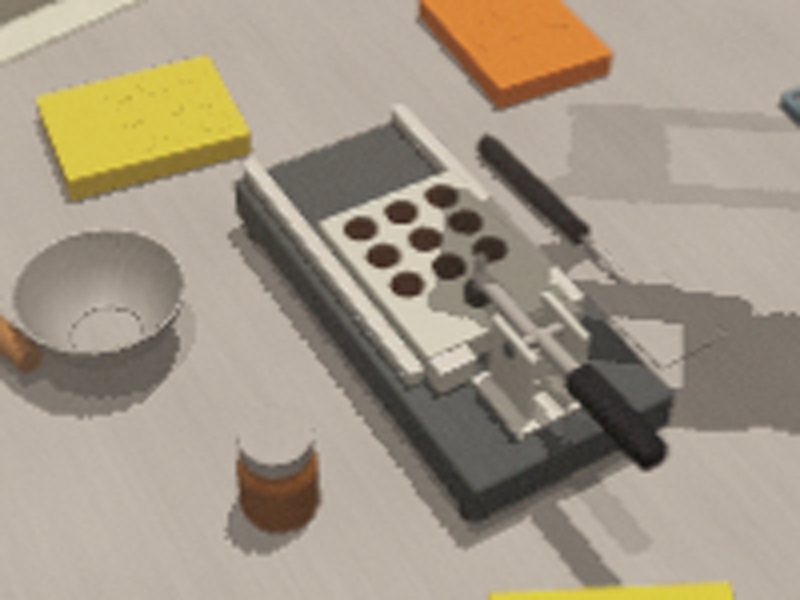

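View pics/t10.png

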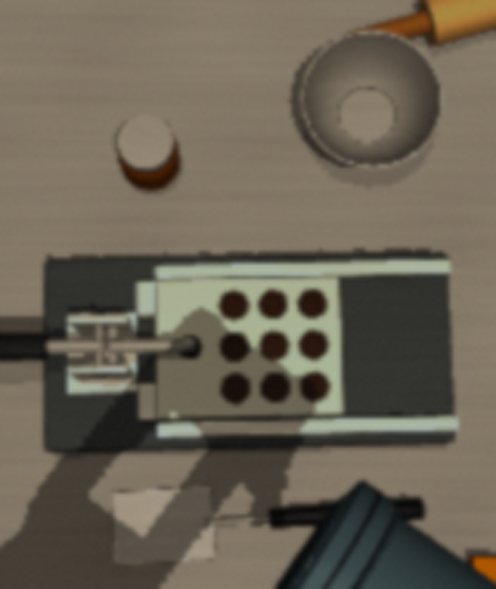

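The lever's measured slope is 0.059 (elevation about 0.05 rad), so it is at about 1.7 and locked. The foot is on the mould at crop (478, 293), and the mould is flat at 74 mm and against the stops. The bowl, jar and knife have not moved, and the arm is clear.

```bash
python3 -c "
from station import ctrl
print(ctrl.sign_off())"
```

```text
the job is handed in; nothing more can be done
None
```

I pushed the mould home against both end stops, then swung the lever past its dead point until it snapped into lock. I handed the job in at about 12 s of robot time.

My last checks showed:
- **Mould:** It slid about 59 mm at roughly 3–4 N, flat on the bed. When I pressed it to 13 N it moved no further. Its −y end is at holder y = −79 mm on both sides (−80 expected, within calibration error), and its top is still at 74 mm.
- **Clamp:** The lever's measured slope of about 0.059 rad puts it at roughly 1.7 rad, which is locked. The force on the fingers fell to zero at the snap. In the pictures the foot rests on the mould near holder y = 50 mm. I did not measure the 8 N hold-down force.
- **Bystanders:** The bowl and jar measured within 1 mm of where they started. The knife's blade also measured the same. The arm hid part of its handle in the last top view, so I checked the handle only by eye in the pictures.
- **Robot:** It ended clear of everything, reading about 0 N. The largest force I read during the job was about 13 N.

No check failed or disagreed.

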